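Tighten the hose-cart hub's castle nut and line it up for the cotter pin

ROBOT

A 6-joint arm with a two-finger parallel gripper is mounted at the origin on the work surface. World frame = base frame: x ahead of the robot, y to its left, z up, the work surface at z = 0. Lengths are in mm, angles in degrees, forces in N, time in s.
With the tool pointing down it reaches from about 350 to 850 mm from the base axis. Payload 8.1 kg.
Tool frame: the origin (TCP) lies at the very end of the fingers, on their centre line; the grasp point (between the pads) lies 19 mm behind it; z points along the fingers, y is the line along which they close (so a half turn about z gives the same grasp; the last joint's range is limited). The gripper opens to 85 mm and grips with 20 to 120 N. Pads are 22 mm wide; open, the fingers measure 114 mm over their backs; the gripper's body (76 mm by 85 mm) begins 54 mm behind the grasp point. The pads swing forward as they close: fully open they stand 13 mm farther back than shut.
Start: joints at [-76.57, 7.471, 85.268, -0, 87.261, -4.893], TCP at [188.646, -569.577, 206.292] pointing down, gripper open.
Joint ranges: [-169.43, 169.43], [-51.17, 129.36], [1.28, 143.12], [-76.62, 256.62], [0, 156.53], [-152.29, 152.29]. Speed limits (degrees/s): [136.94, 136.94, 159.86, 180, 180, 180].

INTERFACE

Orientations are given as [roll, pitch, yaw] about the fixed x, y, z axes, in that order (R = Rz(yaw) Ry(pitch) Rx(roll)).
In Python, from bench import sense, eyes, job, models gives the robot as it stands. The module is installed in compiled form; this text tells all that it offers.
- The arm moves only by the tool apply_moves, never from a script. Its argument "rows" is a list of rows, each a list of 6 numbers: the shift along the tool's x, y, z in mm, then the turn, a rotation vector about the tool's x, y, z in rad. In form: [[dx, dy, dz, rx, ry, rz], ...]. A call has exactly 5 rows; each row shifts and turns the commanded pose from where the row before left it, along the tool's axes as they then stand; what a row does not reach is not made up. A row lasts 1/8 s, in which the tool goes at most 62.5 mm and 10.7 degrees, less where a joint would pass 70% of its speed; a pose out of reach is approached as far as the arm can. A call is refused whole if a number of a shift passes 62.5 or a number of a turn 0.188, either way. A call with a gripper value outside its range is refused whole. "fingers" is the finger opening in mm, from 0 to 85.4, set as the call begins (left out, the last holds). The fingers move at their own pace and stop on an object; "grip_force" is the grip in N (left out, the last holds). Time passes only in rows, so rows that do not move let the fingers close, or fill a call up. It gives the time, the measured TCP pose, the force, the opening and the grip force at its end, in the units of the state.
- sense(): the state, without advancing time (a new reading comes with each control period).
- eyes.snapshot(name): name is "scene" or "top" or "wrist"; returns (picture, depth): 420x560x3 uint8, red, green, blue; 420x560 float32, mm along the optical axis (not along the pixel's ray), 0 where there is no reading.
- eyes.get_calibration(name): a dict with "intrinsics" (3x3 intrinsics, pixels), "R" (3x3) and "t" (3): a world point X has camera coordinates R X + t; the wrist camera has in their place "mount" (4x4, takes a point from camera to tool coordinates, whose origin is the TCP and whose axes are the flange's). Camera axes: x right, y down, z forward; pixel columns grow to the right and rows downward; lengths in mm; the calibration is good to about 2 mm. A picture is of the moment at which its call begins: read the wrist's pose just before it. get_calibration takes no time and is no camera call.
- job.hand_in(): hands the job in; it is judged then, once.
Trained networks look in the newest picture that a camera, given by its name, has taken for a name from the list of things; names that differ only in an ending like _2 or _b are one class to them, and where a whole thing is asked for, a point or a joint stands for the part that bears it (a point fixed in the world has none). Each returns a list of dicts, best first, with "confidence" (0 to 1); they miss things now and then, are a little off and sometimes report something else, mostly with a low value. They report only what shows in the picture. A call takes as long as a camera call. They do not tell look-alikes from the thing itself.
- models.boxes_of(name, camera): "xyz" ([x, y, z] in mm, in world coordinates, good to about 4 mm: the middle of the surface that is visible of it).
- models.cut_out(name, camera): "pixels" (420x560 bool, what is visible of it).
- models.place_of(name, camera): "xyz" ([x, y, z] in mm, in world coordinates, good to about 4 mm: a listed point, or the origin of a listed thing).
The state is a dict: "time": time; "joint_pos": joint angles; "qd": joint speeds; "joint_efforts": joint torques, N m; "tool_pos": TCP position; "tcp_rot": TCP orientation; "ft_force": force on the tool from outside, world axes, zero at the start; "wrist_torque": the same for the moment, N m; "finger_gap": finger opening in mm; "grip_force": force on a finger pad.
Only numpy, scipy, OpenCV 4.12 (cv2) and the standard library are available. Lean on these libraries where they do the work, as an engineer would, in place of code of your own. Each camera call takes 0.05 s, during which the arm holds its last target. There are 200 camera calls.

TASK

Two hose-cart wheel hubs stand on the bench; one has its cotter pin in, the other is still open. On the open one turn the castle nut clockwise until it is tight (yellow stripe on the nut at the yellow line on the hub), then a little further in the same direction until the next slot lines up with the cotter hole, which the red line on the stud's end shows, and no further; then let go. Leave the pinned hub alone.

Things in the scene. Friction and masses are not known exactly. Their poses are not given: they have to be found in the camera images.
- nut (a joint): Angle (rad) of the open hub's castle nut; grows clockwise from above. 0 = tight: yellow stripe on a nut corner meets the yellow line on washer and hub. +0.40 = next slot on the cotter hole. Starts loose, -0.90 to -0.30. Slots repeat every 1.047 rad, so one lies over the hole at -0.65 too: too loose, does not count. Torque 0.3 N m, rising to 0.5 at +0.40; stays where left; no lift. Stop at +1.2.
- nut_flats (a point): On the open nut's axis, 72 mm over the table, 18 over the nut's underside. z up, turns with the nut; x out through a flat's middle. Steel hexagon 46 mm across flats, 26 mm high, flats every 60 degrees; on it a crown 10 mm high, max 45 mm wide, a slot 8 mm wide over each flat. Below, from the table up: plate 120 x 120 x 12, red flange d 108 to 22 (bolts to 33), barrel d 72 to 50, washer d 62 to 54 mm.
- cotter_hole (a point): Middle of the empty 6 mm cotter hole in the open hub's stud, on the nut's axis, 85 mm above the table (half way up the slots). x along the hole, z up; fixed to the hub. The stud (25 mm thick) ends 95 mm above the table, the highest point; a red line across its end runs along the hole. At joint value +0.40 the x of nut_flats points the same way as this x.
- pinned_axle: The other wheel hub, finished: same make and sizes, also red, fixed to the bench, but with a brass cotter pin with a round eye through its nut's slots and a green dab on its stud's end. Origin on its axis at the table surface, z up; 96 mm high. Leave it alone. One hub stands left, the other right; which is which changes.
Things that resemble listed ones, but are neither listed nor needed, are in the scene too. Leave any orange or purple look-alike of the part that bears nut alone.

How it is judged (in metres and radians):
On the way:
1. the nut is tight: stripe at the line or past it (value of joint nut above -0.02 rad).
At the end, for the whole second after the job is handed in: The open hub's castle nut stands still with the first slot after tight on the cotter hole: joint nut between 0.22 and 0.58 rad (0.40 within 10 degrees) (value of joint nut between 0.22 and 0.58 rad and velocity of joint nut between -0.05 and 0.05 rad/s); the robot touches nothing.
It fails at once if the nut is turned far past the slot (joint nut above 0.75) (value of joint nut above 0.75 rad).
It fails at once if the pinned hub is gripped or pushed (more than 4 N from the robot's fingers or arm) (contact force between any of the fingers, the arm and pinned_axle above 4 N).
It also fails if it takes over 40 s, if anything falls off the work surface, if the arm or the gripper's body presses on something with over 40 N, if the wrist force passes 120 N, or if a joint passes its speed limit or range.

## Working session

There is one attempt and no reset: what is moved stays moved. The work goes in short steps, Python scripts to look and compute and a tool call to move; the robot and the scene stay as the last step left them, time stands still between calls to the robot, and variables do not carry over. Pictures are saved under pics/ and viewed, at most 10 in all, crops included, and the job is handed in when it is done.

Besides the shell and the picture viewer there is one more tool, called after "Request:" by a JSON object that holds its "fn" and its "kwargs". apply_moves: Moves the arm, as the interface text tells. Its arguments: {"type":"object","properties":{"rows":{"type":"array"},"fingers":{"type":"number"},"grip_force":{"type":"number"}},"required":["rows"]}

```bash
mkdir -p pics; python3 - <<'E'
from bench import sense, eyes, models
import cv2,numpy as np
s=sense();print(s)
for c in ["scene","top"]:
    p,d=eyes.snapshot(c);cv2.imwrite(f"pics/{c}0.png",p[:,:,::-1])
    for n in ["nut_flats","cotter_hole","pinned_axle"]:
        print(c,n,[(np.round(r["xyz"]),round(r["confidence"],2)) for r in models.place_of(n,c)])
E
```

```text
{'time': 0.0, 'joint_pos': array([-7.65689841e+01,  7.51438246e+00,  8.53295488e+01, -1.74104486e-03,
        8.72606760e+01, -4.89292046e+00]), 'qd': array([-0.01690485,  0.16840324, -0.12964241, -0.0558798 , -0.03595336,
       -0.05058645]), 'joint_efforts': array([-8.44637316e-05, -5.69394743e+01, -5.00551522e+01, -6.76815557e-05,
        1.47216115e-02,  7.25774657e-05]), 'tool_pos': array([ 188.50702698, -568.99601958,  205.24944601]), 'tcp_rot': array([-1.79895626e+02, -7.18978205e-03,  1.83240146e+01]), 'ft_force': array([0.29075756, 0.13813582, 0.26810642]), 'wrist_torque': array([-0.00601167,  0.02261743, -0.03655273]), 'grip_force': 0.0, 'finger_gap': 85.53683202113612}
scene nut_flats [(array([ 584., -261.,   70.]), 0.76), (array([ 382., -210.,   71.]), 0.66), (array([569., -60.,  71.]), 0.6)]
scene cotter_hole [(array([ 379., -214.,   88.]), 0.89), (array([571., -60.,  86.]), 0.86), (array([ 581., -255.,   84.]), 0.7)]
scene pinned_axle [(array([455., 152.,  -2.]), 0.72)]
top nut_flats [(array([ 377., -213.,   72.]), 0.93), (array([567., -59.,  75.]), 0.87), (array([ 582., -260.,   72.]), 0.61)]
top cotter_hole [(array([571., -54.,  86.]), 0.6), (array([ 581., -258.,   86.]), 0.59), (array([ 375., -212.,   83.]), 0.57)]
top pinned_axle [(array([453., 154.,  -0.]), 0.59)]
```

View pics/top0.png

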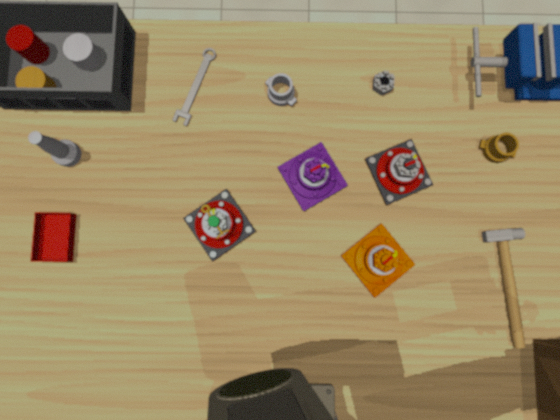

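View pics/scene0.png

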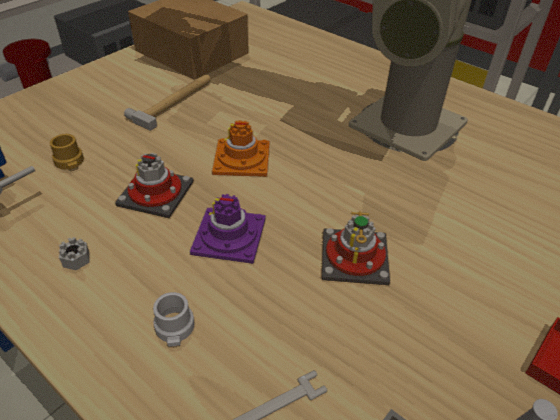

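```bash
cat > h.py <<'E'
from bench import sense, eyes, models
import numpy as np, cv2
from scipy.spatial.transform import Rotation as Ro
def pose():
    s=sense(); return Ro.from_euler('xyz',s['tcp_rot'],degrees=True),np.array(s['tool_pos']),s
def go(target,yaw):
    R,p,s=pose(); T=Ro.from_euler('xyz',[180,0,yaw],degrees=True)
    d=R.inv().apply(np.array(target)-p); w=(R.inv()*T).as_rotvec()
    print('at',p.round(1),s['tcp_rot'].round(2),'F',s['ft_force'].round(1),'t',round(s['time'],2),'shift',d.round(1),'turn rad',w.round(3))
E
python3 - <<'E'
from h import *
print(eyes.get_calibration("wrist"));go([520,-259,230],18.3)
E
```

```text
{'intrinsics': array([[319.61016367,   0.        , 276.41449942],
       [  0.        , 319.61016367, 205.80704104],
       [  0.        ,   0.        ,   1.        ]]), 'mount': array([[ 1.78448114e-04, -9.53787664e-01, -3.00481381e-01,
         7.66545775e+01],
       [ 9.99999961e-01,  2.34745415e-04, -1.51254543e-04,
         4.10271741e-02],
       [ 2.14801344e-04, -3.00481342e-01,  9.53787669e-01,
        -1.68214702e+02],
       [ 0.00000000e+00,  0.00000000e+00,  0.00000000e+00,
         1.00000000e+00]])}
at [ 188.6 -569.5  206.1] [-179.98   -0.     18.32] F [-0.3  0.9  0.6] t 0.4 shift [ 412.2 -190.6  -23.8] turn rad [-0. -0.  0.]
```

Request:
{"fn": "apply_moves", "kwargs": {"rows": [[47,-17,2,0,0,0],[47,-17,2,0,0,0],[47,-17,2,0,0,0],[47,-17,2,0,0,0],[47,-17,2,0,0,0]], "fingers": 85}}

```text
time: 1.02
tool_pos: [386.2, -413.9, 196.4]
tcp_rot: [180.0, -0.0, 18.3]
ft_force: [0.7, -0.9, -0.1]
finger_gap: 85.0
grip_force: 0.0
```

Request:
{"fn": "apply_moves", "kwargs": {"rows": [[47,-17,2,0,0,0],[47,-17,2,0,0,0],[47,-17,2,0,0,0],[47,-17,2,0,0,0],[47,-17,2,0,0,0]]}}

```text
time: 1.65
tool_pos: [582.6, -259.3, 186.3]
tcp_rot: [180.0, -0.0, 18.3]
ft_force: [-0.8, -0.4, 0.0]
finger_gap: 84.8
grip_force: 0.0
```

```bash
python3 - <<'E'
from h import *
go([582,-259,185],18.3)
R,p0,s=pose()
p,d=eyes.snapshot("wrist");np.savez("w1.npz",p=p,d=d,R=R.as_matrix(),t=p0)
cv2.imwrite("pics/w1.png",cv2.resize(p[:,:,::-1],(784,588),interpolation=cv2.INTER_CUBIC))
for n in ["nut_flats","cotter_hole"]:
    print(n,[(np.round(r["xyz"],1),round(r["confidence"],2)) for r in models.place_of(n,"wrist")])
E
```

```text
at [ 582.6 -259.3  186.3] [ 1.7998e+02 -1.0000e-02  1.8330e+01] F [-0.8 -0.4  0. ] t 1.65 shift [-0.5 -0.5  1.3] turn rad [ 0. -0.  0.]
nut_flats [(array([567.4, -55.1,  73.1]), 0.78), (array([ 582.2, -259.3,   73.4]), 0.68), (array([ 377.5, -205.2,   69. ]), 0.66)]
cotter_hole [(array([ 376.7, -207.7,   86.1]), 0.84), (array([568.9, -61.3,  81.5]), 0.69), (array([ 584. , -261.5,   82.1]), 0.61)]
```

View pics/w1.png

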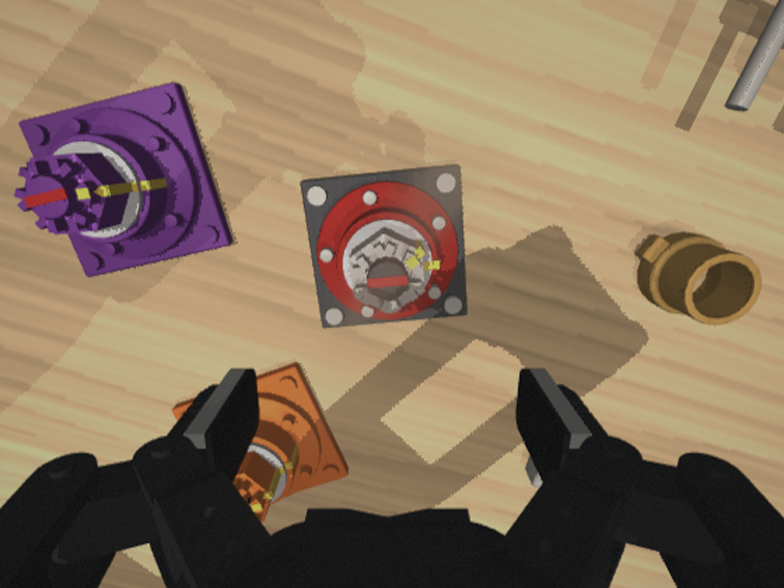

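```bash
cat >> h.py <<'E'
def rect(p,R,t,c,z,size=400,half=40):
    """north-up (world x right, y up) ortho view of plane z about c"""
    K=eyes.get_calibration("wrist")["intrinsics"];M=eyes.get_calibration("wrist")["mount"]
    W=np.eye(4);W[:3,:3]=R;W[:3,3]=t
    C=np.linalg.inv(W@M)
    s=2*half/size
    A=np.array([[s,0,c[0]-half],[0,-s,c[1]+half],[0,0,z],[0,0,1]])
    H=K@C[:3]@A
    return cv2.warpPerspective(p,H,(size,size),flags=cv2.INTER_CUBIC|cv2.WARP_INVERSE_MAP)
def px(X,R,t):
    K=eyes.get_calibration("wrist")["intrinsics"];M=eyes.get_calibration("wrist")["mount"]
    W=np.eye(4);W[:3,:3]=R;W[:3,3]=t
    q=K@(np.linalg.inv(W@M)@np.r_[X,1])[:3];return q[:2]/q[2]
E
python3 - <<'E'
from h import *
f=np.load("w1.npz");p=f['p'];c=[582,-259]
hsv=cv2.cvtColor(p,cv2.COLOR_RGB2HSV)
a=rect(p,f['R'],f['t'],c,95);b=rect(p,f['R'],f['t'],c,80)
cv2.imwrite("pics/r1.png",np.hstack([a,b])[:,:,::-1])
# red line at 95
h=cv2.cvtColor(a,cv2.COLOR_RGB2HSV)
m=((h[...,0]<8)|(h[...,0]>172))&(h[...,1]>150)&(h[...,2]>60)
n,l,st,ce=cv2.connectedComponentsWithStats(m.astype(np.uint8))
for i in range(1,n):
    if st[i,4]>60:
        ys,xs=np.where(l==i);v=np.linalg.svd(np.c_[xs-xs.mean(),-(ys-ys.mean())].T@np.c_[xs-xs.mean(),-(ys-ys.mean())])[0][:,0]
        print(st[i],(c[0]-40+ce[i,0]*.2).round(1),(c[1]+40-ce[i,1]*.2).round(1),np.degrees(np.arctan2(v[1],v[0])).round(1))
for z,im in((54,rect(p,f['R'],f['t'],c,54)),(80,b),(90,rect(p,f['R'],f['t'],c,90))):
    h=cv2.cvtColor(im,cv2.COLOR_RGB2HSV)
    m=(h[...,0]>22)&(h[...,0]<36)&(h[...,1]>110)&(h[...,2]>80)
    n,l,st,ce=cv2.connectedComponentsWithStats(m.astype(np.uint8))
    for i in range(1,n):
        if st[i,4]>15: print(z,st[i],(c[0]-40+ce[i,0]*.2).round(1),(c[1]+40-ce[i,1]*.2).round(1))
E
```

```text
[   82     0   318   191 21898] 594.8 -229.7 -178.7
[171 143  21  19 223] 578.5 -249.5 -170.8
[177 174  10  20  66] 578.3 -256.0 112.4
[   78   196   322   188 14918] 593.6 -284.5 166.3
[196 217  39  44 757] 585.0 -267.4 130.4
54 [ 212  259   88   54 2192] 592.7 -276.3
54 [ 228  334   44   44 1104] 591.8 -290.1
80 [ 243  243   80   50 1828] 598.2 -272.8
80 [257 313  41  39 925] 597.3 -285.4
90 [ 254  237   78   48 1703] 600.2 -271.4
90 [268 305  40  37 854] 599.4 -283.5
```

View pics/r1.png

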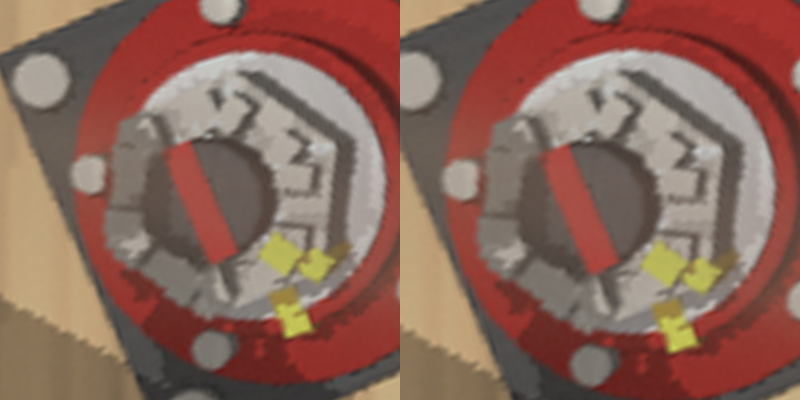

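The top picture puts the open red hub at pixel (398,170), with pinned, orange and purple hubs elsewhere. The wrist crops show the red line at about -69° (world). The nut stripe is near -35° and the hub line near -75°, so the nut is at about -0.70 rad.

Request:
{"fn": "apply_moves", "kwargs": {"rows": [[0,0.8,14,0,0,-0.05],[0,0,14,0,0,-0.058],[0,0,14,0,0,0],[0,0,14,0,0,0],[0,0,10,0,0,0]]}}

```text
time: 2.42
tool_pos: [581.1, -261.3, 119.2]
tcp_rot: [-180.0, 0.0, 24.4]
ft_force: [0.2, 0.7, 1.2]
finger_gap: 85.1
grip_force: 0.0
```

```bash
python3 - <<'E'
from h import *
go([583,-260,56],24.5)
R,p0,s=pose()
p,d=eyes.snapshot("wrist");R=R.as_matrix();np.savez("w2.npz",p=p,d=d,R=R,t=p0)
c=[583,-260]
a=rect(p,R,p0,c,95);b=rect(p,R,p0,c,80)
for im,r in((a,12.5),(b,23)):
    pts=[]
    cv2.circle(im,(200,200),int(r*5),(0,255,255),1)
    for ang in (-65.5,-5.5,54.5):
        A=np.radians(ang);cv2.line(im,(200,200),(int(200+150*np.cos(A)),int(200-150*np.sin(A))),(0,255,0),1)
cv2.imwrite("pics/r2.png",np.hstack([a,b])[:,:,::-1])
h=cv2.cvtColor(a,cv2.COLOR_RGB2HSV)
print([(np.round(r["xyz"],1),round(r["confidence"],2)) for r in models.place_of("cotter_hole","wrist")],[(np.round(r["xyz"],1),round(r["confidence"],2)) for r in models.place_of("nut_flats","wrist")])
# stud end from depth: points with world z 92..98 near axis
K=eyes.get_calibration("wrist")["intrinsics"];M=eyes.get_calibration("wrist")["mount"]
v,u=np.mgrid[:420,:560];X=np.stack([(u-K[0,2])/K[0,0]*d,(v-K[1,2])/K[1,1]*d,d],-1)
X=X@M[:3,:3].T+M[:3,3];X=X@R.T+p0
m=(d>0)&(np.hypot(X[...,0]-583,X[...,1]+260)<25)
for lo,hi in((92,99),(77.5,82)):
    q=X[m&(X[...,2]>lo)&(X[...,2]<hi)];print(len(q),q.mean(0).round(1),np.percentile(q,[2,98],axis=0).round(1).tolist(), cv2.minEnclosingCircle(q[:,:2].astype(np.float32)))
E
```

```text
at [ 581.1 -261.3  119.2] [-1.7996e+02  3.0000e-02  2.4440e+01] F [0.2 0.7 1.2] t 2.42 shift [ 2.3 -0.4 63.2] turn rad [-0.001  0.001 -0.001]
[(array([ 380.2, -202.9,   86.5]), 0.81), (array([ 582.4, -257.6,   85.9]), 0.79)] [(array([ 585. , -257.9,   72.6]), 0.59)]
1117 [ 583.6 -258.9   95.7] [[572.0, -270.2, 92.3], [594.5, -247.8, 97.3]] ((584.2221069335938, -258.5508117675781), 20.1312313079834)
1099 [ 588.9 -257.    80.6] [[561.0, -282.4, 78.7], [605.6, -236.2, 81.9]] ((583.0313110351562, -259.9364013671875), 24.97442626953125)
```

View pics/r2.png

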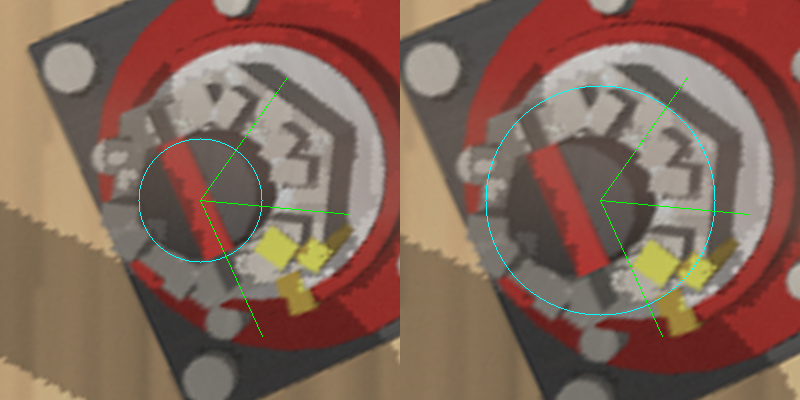

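The stud disc is centred at (583,-260) and the flats agree with the lines drawn at -65.5°+60k. Next I descend.

Request:
{"fn": "apply_moves", "kwargs": {"rows": [[1,0,15,0,0,0],[1,0,15,0,0,0],[0,0,15,0,0,0],[0,0,12,0,0,0],[0,0,5,0,0,0]]}}

```text
time: 3.2
tool_pos: [582.7, -260.0, 56.7]
tcp_rot: [-179.9, 0.1, 24.5]
ft_force: [-0.4, 0.6, 0.2]
finger_gap: 85.1
grip_force: 0.0
```

```bash
python3 - <<'E'
from h import *
go([583,-260,56],24.5)
E
```

```text
at [ 582.7 -260.    56.7] [-1.7991e+02  7.0000e-02  2.4510e+01] F [-0.4  0.6  0.2] t 3.2 shift [0.3 0.1 0.7] turn rad [-0.002  0.001  0.   ]
```

Request:
{"fn": "apply_moves", "kwargs": {"rows": [[0,0,0,0,0,0],[0,0,0,0,0,0],[0,0,0,0,0,0],[0,0,0,0,0,0],[0,0,0,0,0,0]], "fingers": 40, "grip_force": 50}}

```text
time: 3.82
tool_pos: [583.3, -259.0, 59.9]
tcp_rot: [-179.9, -0.0, 24.5]
ft_force: [-6.6, 7.9, 10.3]
finger_gap: 41.2
grip_force: 49.0
```

Request:
{"fn": "apply_moves", "kwargs": {"rows": [[0,0,0,0,0,0],[0,0,0,0,0,0],[0,0,0,0,0,0],[0,0,0,0,0,0],[0,0,0,0,0,0]]}}

```text
time: 4.45
tool_pos: [583.3, -259.0, 59.9]
tcp_rot: [-179.9, -0.0, 24.5]
ft_force: [-6.7, 7.6, 10.0]
finger_gap: 41.6
grip_force: 49.0
```

```bash
python3 - <<'E'
from h import *
R,p0,s=pose(); print(s)
p,d=eyes.snapshot("wrist")
cv2.imwrite("pics/w3.png",cv2.resize(p[60:360,80:480,::-1],(800,600),interpolation=cv2.INTER_CUBIC))
E
```

```text
{'time': 4.45, 'joint_pos': array([-2.85943414e+01,  1.95512849e+01,  8.69416063e+01,  8.59111082e-02,
        7.35900415e+01,  3.68422695e+01]), 'qd': array([-0.08826238,  0.02187985, -0.03418077, -0.01566492, -0.02993301,
        0.02073127]), 'joint_efforts': array([-2.75806144e+00, -5.99715078e+01, -4.71159267e+01, -1.42607655e+00,
       -3.85652438e+00,  2.28416972e-02]), 'tool_pos': array([ 583.28595733, -258.99220602,   59.94564189]), 'tcp_rot': array([-1.79884222e+02, -1.61868135e-02,  2.45390425e+01]), 'ft_force': array([-6.74294309,  7.57049662, 10.03155358]), 'wrist_torque': array([1.71565531, 1.40466237, 0.02992647]), 'grip_force': 49.04102683067322, 'finger_gap': 41.60466953954492}
```

View pics/w3.png

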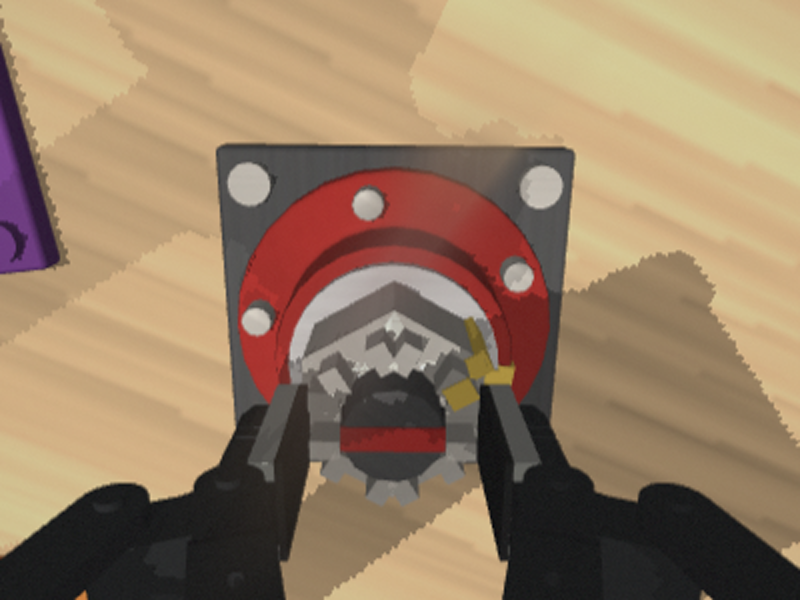

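```bash
python3 - <<'E'
from h import *
K=eyes.get_calibration("wrist")["intrinsics"];M=eyes.get_calibration("wrist")["mount"];C=np.linalg.inv(M)
for g in(41.6,46):
  for z in (0,-5,-10,-15,-20,-30,-40):
    o=[]
    for x in (11,-11):
      q=K@(C@[x,-g/2,z,1])[:3];q=q[:2]/q[2];o.append(((q-[80,60])*2).round())
      q=K@(C@[x,g/2,z,1])[:3];q=q[:2]/q[2];o.append(((q-[80,60])*2).round())
    print(g,z,*o)
p,d=eyes.snapshot("wrist")
# depth -> tool coords on pads
v,u=np.mgrid[:420,:560];X=np.stack([(u-K[0,2])/K[0,0]*d,(v-K[1,2])/K[1,1]*d,d],-1)@M[:3,:3].T+M[:3,3]
for (a,b) in [(285,395),(300,400),(300,440),(290,520),(270,450),(490,400),(520,440),(395,440),(395,400),(320,440),(460,440),(330,360),(300,550)]:
    print((a,b),X[b//2+60,a//2+80].round(1))
E
```

```text
41.6 0 [319. 334.] [467. 334.] [322. 405.] [464. 405.]
41.6 -5 [317. 341.] [469. 341.] [320. 413.] [466. 413.]
41.6 -10 [315. 348.] [471. 348.] [318. 422.] [468. 422.]
41.6 -15 [313. 355.] [473. 356.] [316. 431.] [470. 431.]
41.6 -20 [310. 363.] [475. 363.] [313. 441.] [472. 441.]
41.6 -30 [305. 381.] [480. 381.] [309. 462.] [477. 462.]
41.6 -40 [299. 400.] [486. 400.] [303. 485.] [482. 486.]
46 0 [311. 334.] [474. 334.] [314. 405.] [471. 405.]
46 -5 [309. 341.] [477. 341.] [312. 413.] [474. 413.]
46 -10 [307. 348.] [479. 348.] [310. 422.] [476. 422.]
46 -15 [304. 355.] [481. 356.] [308. 431.] [478. 431.]
46 -20 [301. 363.] [484. 363.] [305. 440.] [480. 441.]
46 -30 [296. 381.] [490. 381.] [300. 462.] [486. 462.]
46 -40 [289. 400.] [496. 400.] [294. 485.] [492. 486.]
(285, 395) [ 11.1 -24.6 -37.2]
(300, 400) [ 11.1 -20.6 -40.1]
(300, 440) [  2.3 -20.7 -42.2]
(290, 520) [ -5.6 -20.6 -59.6]
(270, 450) [ 11.2 -23.4 -61.1]
(490, 400) [ 11.1  21.6 -40.1]
(520, 440) [ 11.   25.1 -57. ]
(395, 440) [ -1.1   0.3 -36.5]
(395, 400) [  9.3   0.3 -36.6]
(320, 440) [ -4.8 -17.8 -30.2]
(460, 440) [ -5.1  16.5 -29.7]
(330, 360) [ 14.2 -15.2 -25.3]
(300, 550) [-110.7  -39.7   59.1]
```

```bash
python3 - <<'E'
from h import *
K=eyes.get_calibration("wrist")["intrinsics"];M=eyes.get_calibration("wrist")["mount"]
v,u=np.mgrid[:420,:560]
def tool(d): return np.stack([(u-K[0,2])/K[0,0]*d,(v-K[1,2])/K[1,1]*d,d],-1)@M[:3,:3].T+M[:3,3]
for f in("w1","w2"):
    X=tool(np.load(f+".npz")['d']); m=(abs(X[...,0])<14)&(X[...,2]<60)&(X[...,2]>-60)&(abs(abs(X[...,1])-47)<8)
    q=X[m]; print(f,len(q),np.percentile(q[:,2],[90,98,99.5,100]).round(1),np.percentile(abs(q[:,1]),[0,5,50]).round(1))
p,d=eyes.snapshot("wrist");X=tool(d)
for side in(-1,1):
    for yy in (18,19,20,21,22,23,24,26,28,30):
        m=(abs(X[...,1]*side-yy)<.5)&(X[...,0]>-13)&(X[...,0]<13);q=X[m];q=q[np.argsort(q[:,2])]
        print(side,yy,len(q),[tuple(r) for r in q[:,[0,2]].round(0).astype(int)[::max(1,len(q)//8)]])
E
```

```text
w1 2518 [-42.9 -39.7 -38.8 -38.1] [41.7 42.2 42.7]
w2 2528 [-43.  -39.9 -38.8 -37.7] [41.8 42.2 42.7]
-1 18 89 [(np.int64(7), np.int64(-32)), (np.int64(6), np.int64(-31)), (np.int64(8), np.int64(-31)), (np.int64(-7), np.int64(-30)), (np.int64(-4), np.int64(-30)), (np.int64(13), np.int64(-27)), (np.int64(13), np.int64(-25)), (np.int64(-5), np.int64(-21)), (np.int64(-4), np.int64(-20))]
-1 19 107 [(np.int64(13), np.int64(-85)), (np.int64(-7), np.int64(-31)), (np.int64(-5), np.int64(-31)), (np.int64(-9), np.int64(-30)), (np.int64(8), np.int64(-28)), (np.int64(9), np.int64(-26)), (np.int64(-4), np.int64(-22)), (np.int64(10), np.int64(-21)), (np.int64(-3), np.int64(-20))]
-1 20 202 [(np.int64(13), np.int64(-85)), (np.int64(13), np.int64(-80)), (np.int64(-10), np.int64(-56)), (np.int64(3), np.int64(-47)), (np.int64(7), np.int64(-32)), (np.int64(3), np.int64(-30)), (np.int64(9), np.int64(-28)), (np.int64(-2), np.int64(-22)), (np.int64(11), np.int64(-20))]
-1 21 846 [(np.int64(13), np.int64(-85)), (np.int64(5), np.int64(-65)), (np.int64(-1), np.int64(-62)), (np.int64(11), np.int64(-58)), (np
[... 4003 characters left out ...]
int64(-74)), (np.int64(11), np.int64(-64)), (np.int64(11), np.int64(-55)), (np.int64(11), np.int64(-42)), (np.int64(11), np.int64(6))]
1 28 145 [(np.int64(11), np.int64(-115)), (np.int64(10), np.int64(-113)), (np.int64(12), np.int64(-84)), (np.int64(12), np.int64(-82)), (np.int64(12), np.int64(-79)), (np.int64(12), np.int64(-75)), (np.int64(-4), np.int64(4)), (np.int64(-6), np.int64(5)), (np.int64(12), np.int64(10))]
1 30 199 [(np.int64(12), np.int64(-87)), (np.int64(13), np.int64(-84)), (np.int64(12), np.int64(-80)), (np.int64(13), np.int64(-75)), (np.int64(7), np.int64(-55)), (np.int64(8), np.int64(-47)), (np.int64(8), np.int64(-36)), (np.int64(1), np.int64(5)), (np.int64(9), np.int64(9))]
```

The depth map shows the fingertips about 25-30 mm short of the reported TCP: they stand at z≈90, pressing on the crown's top. I'll open, go 30 mm deeper, and close again.

Request:
{"fn": "apply_moves", "kwargs": {"rows": [[0,0,-3,0,0,0],[0,0,0,0,0,0],[0,0,0,0,0,0],[0,0,0,0,0,0],[0,0,0,0,0,0]], "fingers": 85}}

```text
time: 5.22
tool_pos: [583.4, -260.4, 61.2]
tcp_rot: [-180.0, 0.0, 24.5]
ft_force: [0.4, -0.2, -1.1]
finger_gap: 84.6
grip_force: 0.0
```

```bash
python3 - <<'E'
from h import *
go([583,-260,28],24.5)
K=eyes.get_calibration("wrist")["intrinsics"];M=eyes.get_calibration("wrist")["mount"]
R,p0,s=pose();R=R.as_matrix();p,d=eyes.snapshot("wrist")
v,u=np.mgrid[:420,:560];X=np.stack([(u-K[0,2])/K[0,0]*d,(v-K[1,2])/K[1,1]*d,d],-1)@M[:3,:3].T+M[:3,3]
W=X@R.T+p0
q=W[(np.hypot(W[...,0]-583,W[...,1]+260)<22)&(W[...,2]>93)];print('stud z',np.median(q,0))
c=[583,-260]
a=rect(p,R,p0,c,95)
# flange/plate check: fit barrel/red circle centre at flange top z=22
b=rect(p,R,p0,c,22,size=560,half=70)
a=cv2.resize(a,(390,390));b=cv2.resize(b,(390,390))
cv2.circle(b,(195,195),int(54*390/140),(0,255,255),1);cv2.circle(a,(195,195),int(12.5*390/80),(0,255,255),1)
cv2.imwrite("pics/r4.png",np.hstack([a,b])[:,:,::-1])
E
```

```text
at [ 583.4 -260.4   61.2] [-1.7999e+02  1.0000e-02  2.4500e+01] F [ 0.4 -0.2 -1.1] t 5.22 shift [-0.2 -0.5 33.2] turn rad [-0.  0.  0.]
stud z [ 591.98697625 -256.62415394  167.44344107]
```

View pics/r4.png

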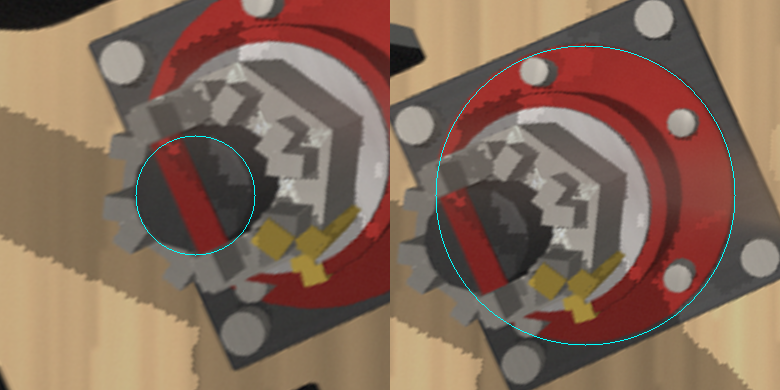

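Request:
{"fn": "apply_moves", "kwargs": {"rows": [[-0.3,-0.5,10,0,0,0],[0,0,10,0,0,0],[0,0,7,0,0,0],[0,0,4,0,0,0],[0,0,0,0,0,0]]}}

```text
time: 5.9
tool_pos: [582.7, -259.9, 29.8]
tcp_rot: [-180.0, 0.0, 24.5]
ft_force: [0.1, 0.3, -0.1]
finger_gap: 85.2
grip_force: 0.0
```

Request:
{"fn": "apply_moves", "kwargs": {"rows": [[0,0,0,0,0,0],[0,0,0,0,0,0],[0,0,0,0,0,0],[0,0,0,0,0,0],[0,0,0,0,0,0]], "fingers": 42, "grip_force": 40}}

```text
time: 6.52
tool_pos: [582.8, -259.1, 31.2]
tcp_rot: [-179.9, -0.0, 24.5]
ft_force: [-4.4, 4.9, 7.2]
finger_gap: 45.2
grip_force: 43.6
```

```bash
python3 - <<'E'
from h import *
go([583,-260,30],24.5);s=sense();print(s['finger_gap'],s['grip_force'],s['wrist_torque'],s['joint_pos'].round(1))
p,d=eyes.snapshot("wrist")
cv2.imwrite("pics/w5.png",cv2.resize(p[60:360,80:480,::-1],(800,600),interpolation=cv2.INTER_CUBIC))
E
```

```text
at [ 582.8 -259.1   31.2] [-1.7991e+02 -1.0000e-02  2.4510e+01] F [-4.4  4.9  7.2] t 6.53 shift [-0.2  0.9  1.2] turn rad [-0.002 -0.     0.   ]
45.17695371763192 43.623706698417664 [ 1.00110935  0.79013096 -0.26577593] [-28.6  21.3  88.    0.1  70.8  36.9]
```

View pics/w5.png

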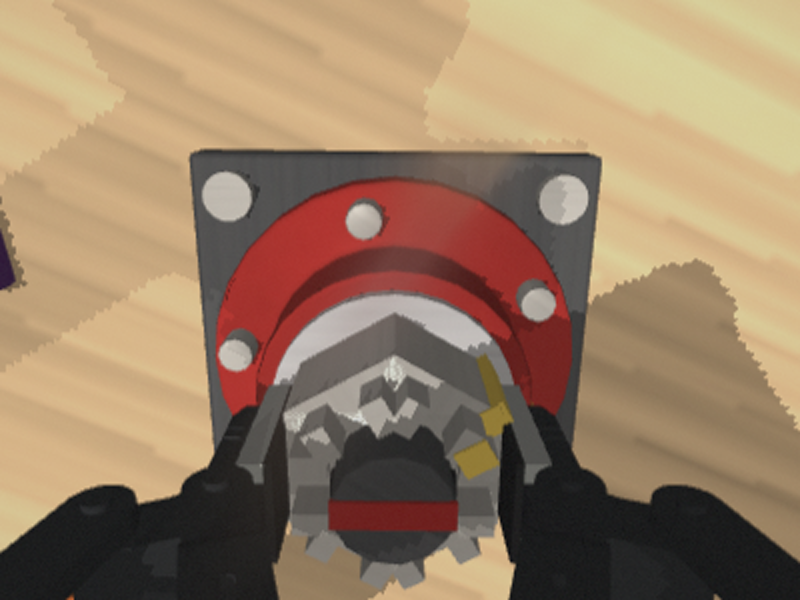

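```bash
python3 - <<'E'
from h import *
R,p0,s=pose();R=R.as_matrix();p,d=eyes.snapshot("wrist")
a=rect(p,R,p0,[583,-260],95)
h=cv2.cvtColor(a,cv2.COLOR_RGB2HSV)
m=(((h[...,0]<8)|(h[...,0]>172))&(h[...,1]>130)&(h[...,2]>50)).astype(np.uint8)
y,x=np.mgrid[:400,:400];m[np.hypot(x-200,y-200)>75]=0
n,l,st,ce=cv2.connectedComponentsWithStats(m)
i=1+np.argmax(st[1:,4]);ys,xs=np.where(l==i)
print(st[i],[583-40+ce[i,0]*.2,-260+40-ce[i,1]*.2],cv2.minAreaRect(np.c_[xs,ys].astype(np.float32)))
vx,vy,_,_=cv2.fitLine(np.c_[xs,-ys].astype(np.float32),cv2.DIST_HUBER,0,.01,.01).ravel();print(np.degrees(np.arctan2(vy,vx)))
E
```

```text
[ 154  136   80  125 4104] [np.float64(581.6486354775828), np.float64(-259.5881091617934)] ((193.43515014648438, 197.77207946777344), (123.9754867553711, 34.35567855834961), 65.83908081054688)
-65.956
```

The grip is good (gap 45 mm). The red line lies at -65.9° and the gripped flats at -65.5°, so the nut is at about -0.66 rad. It needs about 1.05 rad clockwise.

Request:
{"fn": "apply_moves", "kwargs": {"rows": [[0,0,0,0,0,0.15],[0,0,0,0,0,0.15],[0,0,0,0,0,0.15],[0,0,0,0,0,0.15],[0,0,0,0,0,0.15]]}}

```text
time: 7.25
tool_pos: [582.8, -259.4, 31.1]
tcp_rot: [-180.0, 0.0, -18.7]
ft_force: [-4.5, 3.5, 6.8]
finger_gap: 45.0
grip_force: 43.2
```

Request:
{"fn": "apply_moves", "kwargs": {"rows": [[0,0,0,0,0,0.1],[0,0,0,0,0,0.1],[0,0,0,0,0,0.1],[0,0,0,0,0,0],[0,0,0,0,0,0]]}}

```text
time: 7.88
tool_pos: [582.8, -259.5, 31.1]
tcp_rot: [-180.0, 0.1, -35.7]
ft_force: [-4.1, 4.4, 6.4]
finger_gap: 45.1
grip_force: 43.5
```

```bash
python3 - <<'E'
from h import *
s=sense();print(s['tcp_rot'],s['finger_gap'],s['ft_force'],s['wrist_torque'])
p,d=eyes.snapshot("wrist")
cv2.imwrite("pics/w6.png",cv2.resize(p[60:360,80:480,::-1],(800,600),interpolation=cv2.INTER_CUBIC))
E
```

```text
[-1.79973635e+02  5.20411083e-02 -3.56528377e+01] 45.05569660713175 [-4.14675659  4.35387403  6.38278484] [ 0.74959763  0.60497333 -0.13169733]
```

View pics/w6.png

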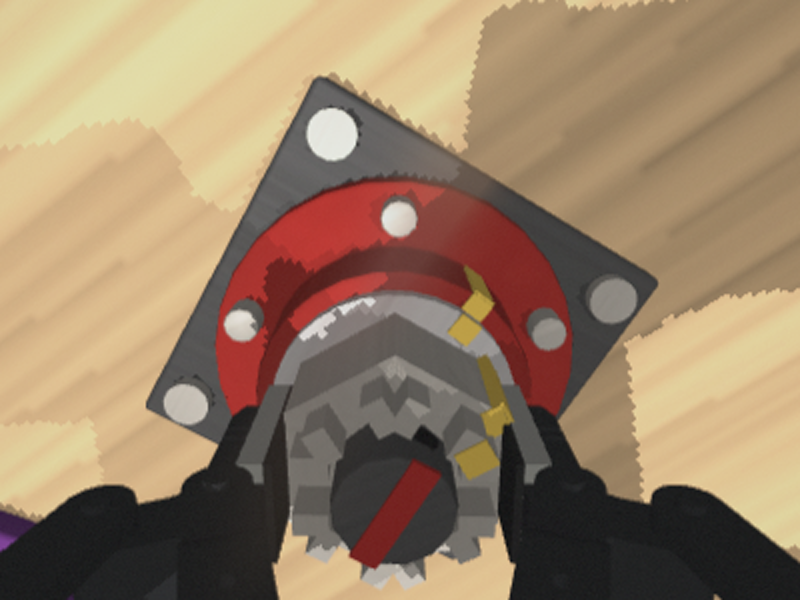

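The nut stripe (490,400) has passed the hub line (475,310) clockwise by about 0.4 rad. The red line is 60° from the gripped flats, so a slot lies on the hole. Now I release and rise.

Request:
{"fn": "apply_moves", "kwargs": {"rows": [[0,0,0,0,0,0],[0,0,0,0,0,0],[0,0,0,0,0,0],[0,0,0,0,0,0],[0,0,0,0,0,0]], "fingers": 85}}

```text
time: 8.55
tool_pos: [582.9, -260.1, 30.2]
tcp_rot: [180.0, 0.0, -35.7]
ft_force: [0.8, 0.1, 0.4]
finger_gap: 85.2
grip_force: 0.0
```

Request:
{"fn": "apply_moves", "kwargs": {"rows": [[0,0,-15,0,0,0],[0,0,-25,0,0,0],[0,0,-30,0,0,0],[0,0,-30,0,0,0],[0,0,-30,0,0,0]]}}

```text
time: 9.18
tool_pos: [583.2, -260.1, 162.7]
tcp_rot: [-180.0, -0.1, -35.6]
ft_force: [1.0, -0.7, -0.7]
finger_gap: 84.9
grip_force: 0.0
```

```bash
python3 - <<'E'
from h import *
R,p0,s=pose();print(p0,s['ft_force'],s['finger_gap']);R=R.as_matrix();p,d=eyes.snapshot("wrist")
a=rect(p,R,p0,[583,-260],95);b=rect(p,R,p0,[583,-260],80)
for im in(a,b):
    for A in np.radians([-65.9,-5.9,54.1]):cv2.line(im,(int(200+100*np.cos(A)),int(200-100*np.sin(A))),(int(200+160*np.cos(A)),int(200-160*np.sin(A))),(0,255,0),1)
cv2.imwrite("pics/r7.png",np.hstack([a,b])[:,:,::-1])
E
```

```text
[ 583.18419487 -260.14704269  162.72319925] [ 1.04535994 -0.72385947 -0.67244246] 84.89872240730423
```

View pics/r7.png

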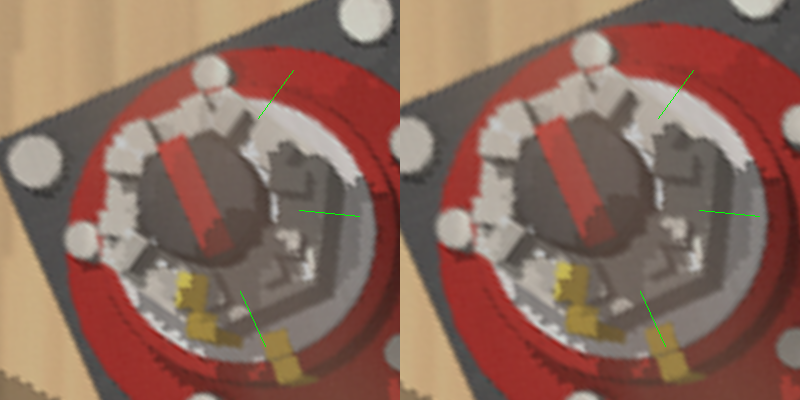

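The stripe is past the line on the clockwise side, the slot is on the red line's direction, and the fingers are clear of everything. I'm handing in.

```bash
python3 -c "
from bench import job
print(job.hand_in())"
```

```text
the job is handed in; nothing more can be done
None
```

I turned the open hub's castle nut clockwise past tight to the next slot, at about +0.40 rad going by the arm's rotation and the pictures. I then let go and handed the job in at about 9 s; the hand-in gave no verdict. On the first grasp the fingers pressed briefly on the nut's crown, up to about 10 N, before I regripped lower. The pinned hub was not touched.

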